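Free the jammed pen and pass the slide carrier through the hatch

ROBOT

A 7-joint arm with a two-finger parallel gripper is mounted at the origin on the work surface. World frame = base frame: x ahead of the robot, y to its left, z up, the work surface at z = 0. Lengths are in m, angles in rad, forces in N, time in s.
With the tool pointing down it reaches from about 0.4 to 0.875 m from the base axis. Payload 19.3 kg.
Tool frame: the origin (TCP) lies midway between the tips of the shut fingers; the grasp point (between the pads) lies 19 mm behind it; x points along the fingers, y is the direction in which the jaws open and shut, and the axes are right-handed (so a half turn about x gives the same grasp; the last joint's range is limited). The gripper opens to 85 mm and grips with 20 to 120 N. Pads are 22 mm wide; open, the fingers measure 114 mm over their backs; the gripper's body (76 mm by 85 mm) begins 54 mm behind the grasp point. The pads swing forward as they close: fully open they stand 13 mm farther back than shut.
Start: joints at [1.077, 0.521, -0.036, 1.599, 0.021, 1.021, -0.113], TCP at [0.257, -0.57, 0.231] pointing down, gripper open.
Joint ranges: [-2.91, 2.91], [-0.3, 2.13], [-1.5, 1.42], [0.17, 2.43], [-1.26, 4.41], [0.16, 1.93], [-2.52, 2.52]. Speed limits (rad/s): [1.89, 1.89, 2.39, 2.39, 3.01, 3.01, 3.01].

INTERFACE

Orientations are given as [roll, pitch, yaw] about the fixed x, y, z axes, in that order (R = Rz(yaw) Ry(pitch) Rx(roll)).
In Python, from workcell import bot gives the robot as it stands. The module is installed in compiled form; this text tells all that it offers.
- The arm moves only by the tool servo_tool, never from a script. Its argument "targets" is a list of rows, each an object of numbers: "x", "y", "z": the shift along the tool's x, y, z as a fraction of full scale; "wx", "wy", "wz": the turn, a rotation vector about the tool's x, y, z as a fraction of full scale. A call has 1 to 12 rows; each row is the pose to reach, as a shift and turn from the pose measured when the call began, along the tool's axes at that moment, turning the shorter way round; what a row does not reach only later rows make up. Full scale, the value 1, is 40 cm for a shift and 360 degrees for a turn. A row lasts 1/8 s, in which the tool goes at most 62.5 mm and 10.7 degrees, less where a joint would pass 70% of its speed; a pose out of reach is approached as far as the arm can. A call with a number of a shift or a turn outside -1 to 1 is refused whole. A call with a gripper value outside its range is refused whole. "grip" is the gripper command: -1 is shut, 1 is fully open, values between are in proportion, set as the call begins (left out, the last holds). The fingers move at their own pace and stop on an object; "squeeze" is the grip in N (left out, the last holds). Time passes only in rows, so rows that repeat a pose let the fingers close. It gives the time, the measured TCP pose, the force and the opening at its end, in the units of the state.
- bot.observe(): the state, without advancing time (a new reading comes with each control period).
- bot.grab_frame(name): name is "scene" or "top" or "wrist"; returns (picture, depth): 384x512x3 uint8, red, green, blue; 384x512 float32, m along the optical axis (not along the pixel's ray), 0 where there is no reading.
- bot.get_calibration(name): a dict with "intrinsics" (3x3 intrinsics, pixels), "k1" (the pictures are not rectified: a ray, as slopes to the right and down, at radius r is drawn at 1 + k1 r^2 times it, then the intrinsics apply), "R" (3x3) and "t" (3): a world point X has camera coordinates R X + t. Camera axes: x right, y down, z forward; pixel columns grow to the right and rows downward; lengths in m; the calibration is good to about 2 mm. A picture is of the moment at which its call begins: read the wrist's pose just before it. get_calibration takes no time and is no camera call; for the wrist camera it gives the pose at the moment of the call.
- bot.job_done(): hands the job in, once; it reports no verdict.
Trained networks look in the newest picture that a camera, given by its name, has taken for a name from the list of things; names that differ only in an ending like _2 or _b are one class to them, and where a whole thing is asked for, a point or a joint stands for the part that bears it (a point fixed in the world has none). Each returns a list of dicts, best first, with "confidence" (0 to 1); they miss things now and then, are a little off and sometimes report something else, mostly with a low value. They report only what shows in the picture. A call takes as long as a camera call.
- bot.trace(camera, target): "mask" (384x512 bool, what is visible of it) and "pixel" ([column, row] in pixels, amid what is visible of it).
The state is a dict: "clock": time; "qpos": joint angles; "qd": joint speeds; "joint_efforts": joint torques, N m; "position": TCP position; "tool_rot": TCP orientation; "force": force on the tool from outside, world axes, zero at the start; "moment": the same for the moment, N m; "grip_width": finger opening in m.
Only numpy, scipy, OpenCV 4.12 (cv2) and the standard library are available. Lean on these libraries where they do the work, as an engineer would, in place of code of your own. Each camera call takes 0.05 s, during which the arm holds its last target. There are 200 camera calls.

TASK

A round specimen pot is wedged in the narrow mouth of the transfer lane: nudge it well back into the pen (the pots are full, so keep them upright and on the lane's floor, never lifted). Then take the long slide carrier out of the pen by its top rib, feed it lengthwise into the low hatch opening, let go, take it again on the other side of the screen and draw it out until its end is up against the end stop. Leave both pots standing in the pen clear of the mouth, and do not disturb the jar, the bottle and the loose lid beside the lane.

Things in the scene. Friction and masses are not known exactly. Their poses are not given: they have to be found in the camera images.
- lane: Fixed transfer lane: grey floor 230 x 690 mm, 12 mm thick, aluminium rails 35 mm high above it. Origin on the table on its centre line; x across, y along, z up; all 'lane frame' mm below are from here, heights over the table. Yaw up to 0.12 rad. At +y is the pen: x -105 to 105, end wall at y 360. 45 degree cheeks narrow it from y 125 to the mouth. Open above except at the screen.
- mouth (a point): Centre of the narrow mouth (60 mm wide), on the floor, lane frame (0, 50, 12); axes as the lane's, +y points back into the pen. From here a 60 mm wide lane (rail faces at x -30 and 30, rails 8 mm thick, 35 high) runs in -y to the end stop.
- hatch (a point): Centre of the hatch, on the floor, lane frame (0, -60, 12); axes as the lane's. A clear upright screen, 12 mm thick (y), 330 mm wide (x), top at 166 mm, crosses the lane here; its hatch opening is as wide as the lane (60 mm) and reaches from the floor up to 107 mm.
- end_stop (a point): Middle of the face of the black end stop, on the floor, lane frame (0, -300, 12); axes as the lane's. The stop is 35 mm high.
- pot_front: The blocking pot: round, upright, clear with a white lid, 66 mm diameter, 75 mm high, about 0.18 kg, loose. It starts in the mouth, too wide to pass, its centre about 15 mm to the pen's side of it, bulging 18 mm into the lane; 80 mm of lane is then free up to the screen. Behind it the middle of the pen is free, about 70 mm wide, to the end wall. Origin: centre of underside, z up.
- pot_rear: The other pot, just the same, standing farther back in the pen at one side (lane frame x about -65 or 65, y 235 to 255). Origin: centre of underside.
- carrier: Long slide carrier, loose in the pen at the side the rear pot is not on (x -65 or 65, y 235 to 255), along the lane within 0.05 rad. White body 190 mm long (its y), round ends, 46 wide (x), 40 high; on top along its middle a steel rib 14 thick (x), 170 long (y), 39 to 76 mm above the underside: grasp it there. About 0.3 kg. Ends alike. Origin: centre of underside.
- black_jar: Bystander: jar with a black cap, 60 mm diameter, 85 mm high, on the table beyond the lane's outfeed. Origin under its centre.
- reagent: Bystander: amber bottle 70 mm diameter, 150 mm high, beyond the lane. Origin under its centre.
- loose_lid: Bystander: a spare white round lid, 60 mm diameter, 14 mm high, lying flat on the lane floor outside the rails, beside the outfeed (lane frame x about 78, y -240 to -130). Origin under its centre.

How it is judged:
By the outcome, as a careful person would: the job done as asked, in the order asked, and still so for the second after the job is handed in, with the robot touching nothing.
It also fails if it takes over 58 s, if anything falls off the work surface, if the arm or the gripper's body presses on something with over 40 N, if the wrist force passes 120 N, or if a joint passes its speed limit or range.

## Working session

There is one attempt and no reset: what is moved stays moved. The work goes in short steps, Python scripts to look and compute and a tool call to move; the robot and the scene stay as the last step left them, time stands still between calls to the robot, and variables do not carry over. Pictures are saved under pics/ and viewed, on a budget of 10 in all, crops included, one or two more only if the job needs it, and the job is handed in when it is done.

Besides the shell and the picture viewer there is one more tool, called by a JSON object that holds its "name" and its "arguments". servo_tool: Moves the arm, as the interface text tells. Shift numbers are shares of 40 cm and turn numbers shares of 360 degrees, none past 1 either way. Its arguments: {"type":"object","properties":{"targets":{"type":"array"},"grip":{"type":"number"},"squeeze":{"type":"number"}},"required":["targets"]}

```bash
mkdir -p pics
cat > h.py <<'E'
import numpy as np, cv2
from workcell import bot
from scipy.spatial.transform import Rotation as Ro
def pts(cam, depth, mask, cal=None):
    c=cal or bot.get_calibration(cam); K=np.array(c["intrinsics"]); v,u=np.nonzero(mask&(depth>0))
    d=depth[v,u]; k1=c["k1"]
    p=np.stack([(u-K[0,2])/K[0,0],(v-K[1,2])/K[1,1]],1).astype(float); q=p.copy()
    for _ in range(8): q=p/(1+k1*(q**2).sum(1,keepdims=True))
    X=np.c_[q*d[:,None],d]
    return (X-np.array(c["t"]))@np.array(c["R"])
E
python3 - <<'E'
from h import *
s=bot.observe(); print(s["clock"],s["position"],s["tool_rot"],s["grip_width"])
ims=[]
for cam in("top","scene"):
    im,d=bot.grab_frame(cam); ims.append(im)
    np.savez(f"{cam}.npz",im=im,d=d)
    for n in("lane","pot_front","carrier","black_jar","reagent","loose_lid"):
        for r in bot.trace(cam,n)[:3]:
            P=pts(cam,d,r["mask"]); 
            if len(P)==0: continue
            zt=np.percentile(P[:,2],95); T=P[P[:,2]>zt-.006]
            print(cam,n,round(r["confidence"],2),np.round(r["pixel"]),len(P),"med",np.round(np.median(P,0),3),"ztop",round(zt,3),"topmean",np.round((T.min(0)+T.max(0))/2,3))
cv2.imwrite("pics/a.png",cv2.cvtColor(cv2.resize(np.vstack(ims),(800,600*2//1))[:, :],cv2.COLOR_RGB2BGR)) if 0 else cv2.imwrite("pics/top.png",ims[0][...,::-1]); cv2.imwrite("pics/scene.png",ims[1][...,::-1])
E
```

```text
0.0 [ 0.25682306 -0.56941641  0.23072192] [-1.48848075  1.56966166  2.07687201] 0.0852180859163075
top lane 0.9 [257. 198.] 25582 med [ 0.549 -0.015  0.012] ztop 0.164 topmean [ 0.552 -0.059  0.165]
top pot_front 0.67 [224. 189.] 836 med [0.558 0.064 0.086] ztop 0.089 topmean [0.562 0.065 0.088]
top pot_front 0.39 [147. 162.] 1759 med [0.639 0.236 0.053] ztop 0.089 topmean [0.646 0.243 0.088]
top carrier 0.8 [146. 159.] 1711 med [0.639 0.237 0.054] ztop 0.089 topmean [0.647 0.243 0.088]
top black_jar 0.58 [346. 124.] 676 med [ 0.706 -0.22   0.082] ztop 0.087 topmean [ 0.714 -0.225  0.086]
top black_jar 0.17 [261. 198.] 25466 med [ 0.549 -0.017  0.012] ztop 0.164 topmean [ 0.552 -0.058  0.165]
top reagent 0.91 [203. 108.] 1063 med [0.733 0.105 0.101] ztop 0.15 topmean [0.748 0.111 0.15 ]
top loose_lid 0.76 [341. 166.] 536 med [ 0.613 -0.205  0.025] ztop 0.029 topmean [ 0.614 -0.205  0.027]
scene lane 0.97 [214. 216.] 27319 med [ 0.562 -0.076  0.015] ztop 0.166 topmean [ 0.553 -0.059  0.165]
scene pot_front 0.94 [258. 157.] 979 med [0.571 0.054 0.087] ztop 0.09 topmean [0.582 0.02  0.127]
scene carrier 0.97 [324. 132.] 1545 med [0.655 0.217 0.056] ztop 0.091 topmean [0.647 0.243 0.089]
scene carrier 0.26 [278. 109.] 1005 med [0.526 0.234 0.075] ztop 0.09 topmean [0.518 0.253 0.089]
scene black_jar 0.91 [251. 312.] 1443 med [ 0.721 -0.237  0.084] ztop 0.087 topmean [ 0.716 -0.225  0.085]
scene reagent 0.72 [347. 180.] 1815 med [0.753 0.091 0.093] ztop 0.152 topmean [0.749 0.112 0.15 ]
scene reagent 0.39 [259. 159.] 932 med [0.571 0.054 0.087] ztop 0.09 topmean [0.565 0.066 0.088]
scene loose_lid 0.89 [210. 282.] 845 med [ 0.618 -0.208  0.027] ztop 0.029 topmean [ 0.615 -0.205  0.027]
```

View pics/top.png

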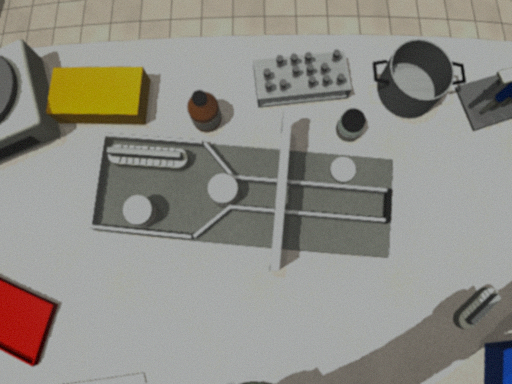

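View pics/scene.png

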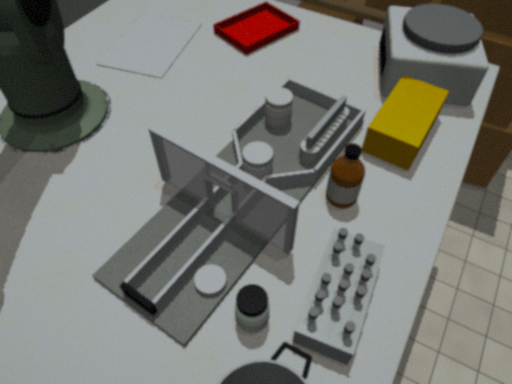

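Run:
```python
from h import *
A=[]
for cam in("top","scene"):
    z=np.load(cam+".npz"); A.append(pts(cam,z["d"],np.ones((384,512),bool)))
P=np.vstack(A)
# screen top
S=P[(P[:,2]>.155)&(P[:,2]<.172)&(abs(P[:,1]+.06)<.06)&(P[:,0]>.35)&(P[:,0]<.73)]
b=np.polyfit(S[:,0],S[:,1],1); print("screen",len(S),S[:,0].min(),S[:,0].max(),b)
# rail tops z .047
R=P[(abs(P[:,2]-.047)<.003)&(P[:,1]<-.1)&(P[:,1]>-.33)&(P[:,0]>.45)&(P[:,0]<.65)]
for y in np.arange(-.32,-.1,.04):
    q=R[abs(R[:,1]-y)<.01]; print("rail y",round(y,2),np.round(np.histogram(q[:,0],np.arange(.48,.62,.008))[0]))
# outline of lane floor
F=P[(abs(P[:,2]-.012)<.004)]
F=F[(F[:,0]>.35)&(F[:,0]<.75)&(abs(F[:,1])<.42)]
print(cv2.minAreaRect((F[:,:2]*1000).astype(np.float32)))
for n,c,ht in(("front",(.563,.065),.087),("rear",(.518,.253),.087),("rib",(.646,.243),.088)):
    T=P[(abs(P[:,2]-ht)<.005)&(np.hypot(P[:,0]-c[0],P[:,1]-c[1])<(.1 if n=="rib" else .045))]
    print(n,len(T),T.min(0),T.max(0),cv2.minAreaRect((T[:,:2]*1000).astype(np.float32)), cv2.minEnclosingCircle((T[:,:2]*1000).astype(np.float32)))
```

```text
screen 3312 0.3846866400942604 0.7182658423677559 [-0.09996556 -0.00408207]
rail y -0.32 [0 0 0 0 0 0 0 2 4 6 8 0 0 0 0 0 0]
rail y -0.28 [ 0 44 39  0  0  0  0  0  0  3 70  0  0  0  0  0  0]
rail y -0.24 [ 0  9 75  1  0  0  0  0  0  0 41 40  0  0  0  0  0]
rail y -0.2 [ 0  0 39 35  0  0  0  0  0  0  7 66  4  0  0  0  0]
rail y -0.16 [ 0  0  6 59  2  0  0  0  0  0  0 42 34  0  0  0  0]
rail y -0.12 [ 0  0  0 40 36  0  0  0  0  0  0  3 56  3  0  0  0]
((569.6488037109375, 9.684844970703125), (820.7096557617188, 360.3593444824219), 89.96522521972656)
front 1320 [0.52979685 0.03265169 0.0820363 ] [0.59729456 0.10002061 0.09135796] ((563.0322875976562, 65.88289642333984), (66.29234313964844, 65.98727416992188), 61.78188705444336) ((563.412841796875, 66.51457214355469), 33.97152328491211)
rear 1130 [0.48577602 0.21804461 0.08218389] [0.55202247 0.28771629 0.09188986] ((519.0594482421875, 251.6656494140625), (66.14784240722656, 65.2725830078125), 62.33535385131836) ((519.0538330078125, 252.8804473876953), 34.84164810180664)
rib 887 [0.5464755  0.15759163 0.08301918] [0.74170575 0.32884582 0.09291238] ((639.9530029296875, 256.74822998046875), (156.60203552246094, 143.0939178466797), 47.466407775878906) ((644.1881713867188, 248.94622802734375), 98.36455535888672)
```

The pen is at world +y (left of the top view). The front pot sits in the mouth at (223,188), the rear pot is at (137,210) and the carrier at (147,155). The screen is clear. The measurements agree with lane yaw ≈ -0.10 and origin ≈ (0.5575, 0.0005).

```bash
cat >> h.py <<'E'
YAW=-0.0998; O=np.array([.5575,.0005,0]); L=Ro.from_euler("z",YAW).as_matrix()
def lane(X): return (np.asarray(X)-O)@L
def cur():
    s=bot.observe(); return s,np.array(s["position"]),Ro.from_euler("xyz",s["tool_rot"]).as_matrix()
def goals(*gs, yaw=0.0):
    """gs: TCP goals, lane frame mm (z over table); prints tool shifts/turns"""
    s,p,R=cur(); xa=np.array([0,0,-1.]); ya=L@np.array([np.cos(yaw),np.sin(yaw),0])
    if ya@R[:,1]<0: ya=-ya
    T=np.c_[xa,ya,np.cross(xa,ya)]
    w=Ro.from_matrix(R.T@T).as_rotvec()/(2*np.pi)
    print("t",round(s["clock"],2),"lane",np.round(lane(p)*1000,1),"w",round(s["grip_width"],4),"F",np.round(s["force"],1))
    print("axes in lane",np.round(L.T@R,3).tolist()); print("turn",np.round(w,4),"q7",round(s["qpos"][6],2))
    for g in gs: print(g,np.round(R.T@(O+L@(np.array(g)/1000)-p)/.4,4))
E
python3 -c "
from h import *
goals((0,-300,240),(0,-150,240),(0,-4,240))"
```

```text
t 0.7 lane [-242.2 -597.3  231.3] w 0.0852 F [ 0.  -0.6 -0.2]
axes in lane [[-0.0, 0.5, -0.866], [0.0, -0.866, -0.5], [-1.0, -0.0, -0.0]]
turn [-0.1667 -0.      0.    ] q7 -0.11
(0, -300, 240) [-0.0217 -0.3409 -0.896 ]
(0, -150, 240) [-0.0217 -0.6657 -1.0835]
(0, -4, 240) [-0.0217 -0.9818 -1.266 ]
```

{"name": "servo_tool", "arguments": {"targets": [{"x":-0.022,"y":-0.34,"z":-0.896,"wx":-0.1667},{"x":-0.022,"y":-0.34,"z":-0.896,"wx":-0.1667},{"x":-0.022,"y":-0.34,"z":-0.896,"wx":-0.1667},{"x":-0.022,"y":-0.34,"z":-0.896,"wx":-0.1667},{"x":-0.022,"y":-0.34,"z":-0.896,"wx":-0.1667},{"x":-0.022,"y":-0.34,"z":-0.896,"wx":-0.1667},{"x":-0.022,"y":-0.34,"z":-0.896,"wx":-0.1667},{"x":-0.022,"y":-0.34,"z":-0.896,"wx":-0.1667},{"x":-0.022,"y":-0.34,"z":-0.896,"wx":-0.1667}], "grip": -0.65}}

```text
$.targets[0]: bad value
```

```bash
python3 -c "
from h import *
goals((0,-4,240))"
```

```text
t 0.7 lane [-242.2 -597.3  231.3] w 0.0852 F [ 0.  -0.6 -0.2]
axes in lane [[-0.0, 0.5, -0.866], [0.0, -0.866, -0.5], [-1.0, -0.0, -0.0]]
turn [-0.1667 -0.      0.    ] q7 -0.11
(0, -4, 240) [-0.0217 -0.9818 -1.266 ]
```

The call was refused, probably because each row needs all six fields.

{"name": "servo_tool", "arguments": {"targets": [{"x":-0.022,"y":-0.34,"z":-0.896,"wx":-0.1667,"wy":0,"wz":0},{"x":-0.022,"y":-0.34,"z":-0.896,"wx":-0.1667,"wy":0,"wz":0},{"x":-0.022,"y":-0.34,"z":-0.896,"wx":-0.1667,"wy":0,"wz":0},{"x":-0.022,"y":-0.34,"z":-0.896,"wx":-0.1667,"wy":0,"wz":0},{"x":-0.022,"y":-0.34,"z":-0.896,"wx":-0.1667,"wy":0,"wz":0},{"x":-0.022,"y":-0.34,"z":-0.896,"wx":-0.1667,"wy":0,"wz":0},{"x":-0.022,"y":-0.34,"z":-0.896,"wx":-0.1667,"wy":0,"wz":0},{"x":-0.022,"y":-0.34,"z":-0.896,"wx":-0.1667,"wy":0,"wz":0}], "grip": -0.65}}

```text
clock: 1.7
position: [0.5279, -0.2982, 0.24]
tool_rot: [-1.127, 1.571, -2.797]
force: [-0.3, -0.5, -0.5]
grip_width: 0.0146
```

```bash
python3 -c "
from h import *
goals((0,-4,240))"
```

```text
t 1.7 lane [ 3.000e-01 -3.002e+02  2.400e+02] w 0.0146 F [-0.3 -0.5 -0.5]
axes in lane [[-0.0, 1.0, 0.0], [-0.0, 0.0, -1.0], [-1.0, -0.0, 0.0]]
turn [0.0001 0.     0.    ] q7 0.15
(0, -4, 240) [-1.000e-04 -3.000e-04 -7.404e-01]
```

{"name": "servo_tool", "arguments": {"targets": [{"x":0,"y":0,"z":-0.755,"wx":0,"wy":0,"wz":0},{"x":0,"y":0,"z":-0.755,"wx":0,"wy":0,"wz":0},{"x":0,"y":0,"z":-0.755,"wx":0,"wy":0,"wz":0},{"x":0,"y":0,"z":-0.755,"wx":0,"wy":0,"wz":0},{"x":0,"y":0,"z":-0.755,"wx":0,"wy":0,"wz":0},{"x":0,"y":0,"z":-0.755,"wx":0,"wy":0,"wz":0}]}}

```text
clock: 2.45
position: [0.5577, 0.0049, 0.2401]
tool_rot: [3.1, 1.57, 1.433]
force: [-0.0, -1.2, 0.8]
grip_width: 0.015
```

Run:
```python
from h import *
goals((0,2,33))
cal=bot.get_calibration("wrist"); im,d=bot.grab_frame("wrist")
cv2.imwrite("pics/w1.png",im[...,::-1])
P=lane(pts("wrist",d,np.ones(d.shape,bool),cal))*1000
for n,h,b in(("front pot",87,(-45,45,25,110)),("rear pot",87,(-105,-25,200,300)),("rib",88,(40,90,140,360)),("screen",166,(-150,150,-80,-40)),("railL",47,(-45,-22,0,45)),("railR",47,(22,45,0,45))):
    T=P[(abs(P[:,2]-h)<4)&(P[:,0]>b[0])&(P[:,0]<b[1])&(P[:,1]>b[2])&(P[:,1]<b[3])]
    if len(T)>20: print(n,len(T),np.percentile(T,1,0).round(1),np.percentile(T,99,0).round(1),[np.round(v,1) for v in cv2.minAreaRect(T[:,:2].astype(np.float32))])
```

```text
t 2.45 lane [-2.000e-01  4.400e+00  2.401e+02] w 0.015 F [-0.  -1.2  0.8]
axes in lane [[0.0, 1.0, 0.004], [0.001, 0.004, -1.0], [-1.0, 0.0, -0.001]]
turn [ 0.0006 -0.0001 -0.    ] q7 -0.4
(0, 2, 33) [0.5178 0.0006 0.0064]
front pot 4392 [-30.7  34.7  85.1] [30.7 94.8 88.7] [array([ 0.1, 64.6]), array([64.1, 65.5]), np.float64(89.2)]
screen 6772 [-147.4  -69.2  162.4] [147.5 -50.9 167.5] [array([ -0. , -60.2]), array([300. ,  20.4]), np.float64(0.0)]
railL 336 [-37.5   0.6  44. ] [-29.5  44.3  48.8] [array([-33.4,  22.5]), array([ 8.1, 44. ]), np.float64(0.1)]
railR 339 [30.6  0.1 44.8] [38.5 44.7 48.6] [array([34.7, 22.4]), array([44.7,  8.1]), np.float64(89.9)]
```

View pics/w1.png

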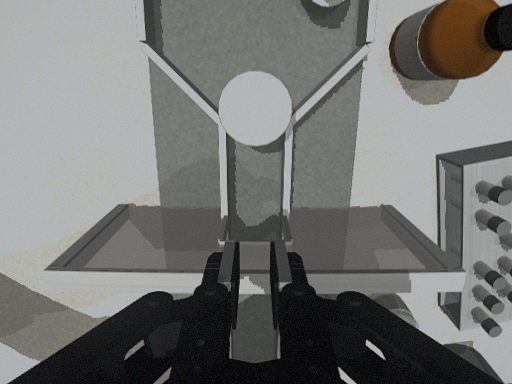

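The picture shows the front pot at (255,108) filling the mouth between the rails, the screen below it, and the fingers lined up with the lane. The lane frame agrees to within about 0.5 mm. Next I descend in front of the pot.

{"name": "servo_tool", "arguments": {"targets": [{"x":0.15,"y":0.0005,"z":0.006,"wx":0.0006,"wy":0,"wz":0},{"x":0.28,"y":0.0005,"z":0.006,"wx":0.0006,"wy":0,"wz":0},{"x":0.38,"y":0.0005,"z":0.006,"wx":0.0006,"wy":0,"wz":0},{"x":0.46,"y":0.0005,"z":0.006,"wx":0.0006,"wy":0,"wz":0},{"x":0.515,"y":0.0005,"z":0.006,"wx":0.0006,"wy":0,"wz":0},{"x":0.515,"y":0.0005,"z":0.006,"wx":0.0006,"wy":0,"wz":0}]}}

```text
clock: 3.25
position: [0.5565, -0.0027, 0.0328]
tool_rot: [-0.95, 1.567, -2.627]
force: [0.1, -0.2, -0.6]
grip_width: 0.0155
```

Run:
```python
from h import *
goals((0,70,33),(5,200,33))
for cam in("top","scene"):
    z=np.load(cam+".npz"); P=lane(pts(cam,z["d"],np.ones((384,512),bool)))*1000
    for n,h,b in(("front",87,(-45,45,25,110)),("rear pot",87,(-110,-20,200,300)),("rib",88,(45,85,140,360))):
        T=P[(abs(P[:,2]-h)<4)&(P[:,0]>b[0])&(P[:,0]<b[1])&(P[:,1]>b[2])&(P[:,1]<b[3])]
        print(cam,n,len(T),np.percentile(T,1,0).round(1),np.percentile(T,99,0).round(1),[np.round(v,1) for v in cv2.minAreaRect(T[:,:2].astype(np.float32))])
```

```text
t 3.25 lane [-0.6 -3.3 32.8] w 0.0155 F [ 0.1 -0.2 -0.6]
axes in lane [[-0.003, 1.0, -0.006], [-0.002, -0.006, -1.0], [-1.0, -0.003, 0.002]]
turn [-0.0009  0.0003  0.0004] q7 -0.55
(0, 70, 33) [-0.0008  0.0006 -0.1833]
(5, 200, 33) [-0.0014  0.0113 -0.5084]
top front 686 [-31.6  34.3  83.2] [28.7 95.  90.4] [array([-2. , 64.3]), array([64.2, 62.9]), np.float64(6.8)]
top rear pot 684 [-94.1 215.   83.3] [-32.5 276.1  90.4] [array([-63.4, 245.2]), array([64.5, 65.1]), np.float64(71.0)]
top rib 442 [ 57.4 167.4  84.1] [ 71.7 333.5  91.1] [array([ 64.6, 250.3]), array([ 15.3, 170.1]), np.float64(0.3)]
scene front 594 [-30.   34.2  83.3] [31.7 97.  90.7] [array([-0.2, 65.9]), array([65.3, 64.6]), np.float64(62.8)]
scene rear pot 411 [-93.5 215.8  83.4] [-31.8 278.9  90.9] [array([-62.6, 247. ]), array([65. , 63.3]), np.float64(71.8)]
scene rib 355 [ 57.7 167.4  84.4] [ 72.8 334.9  91.8] [array([ 65.3, 250.5]), array([ 15. , 171.1]), np.float64(1.0)]
```

{"name": "servo_tool", "arguments": {"targets": [{"x":0,"y":0.001,"z":-0.03,"wx":-0.0009,"wy":0.0003,"wz":0.0004},{"x":0,"y":0.001,"z":-0.05,"wx":-0.0009,"wy":0.0003,"wz":0.0004},{"x":0,"y":0.001,"z":-0.07,"wx":-0.0009,"wy":0.0003,"wz":0.0004},{"x":0,"y":0.001,"z":-0.095,"wx":-0.0009,"wy":0.0003,"wz":0.0004},{"x":0,"y":0.001,"z":-0.12,"wx":-0.0009,"wy":0.0003,"wz":0.0004},{"x":0,"y":0.003,"z":-0.145,"wx":-0.0009,"wy":0.0003,"wz":0.0004},{"x":0,"y":0.006,"z":-0.17,"wx":-0.0009,"wy":0.0003,"wz":0.0004},{"x":0,"y":0.009,"z":-0.195,"wx":-0.0009,"wy":0.0003,"wz":0.0004},{"x":0,"y":0.012,"z":-0.22,"wx":-0.0009,"wy":0.0003,"wz":0.0004},{"x":0,"y":0.015,"z":-0.245,"wx":-0.0009,"wy":0.0003,"wz":0.0004},{"x":0,"y":0.0165,"z":-0.27,"wx":-0.0009,"wy":0.0003,"wz":0.0004},{"x":0,"y":0.0165,"z":-0.28,"wx":-0.0009,"wy":0.0003,"wz":0.0004}]}}

```text
clock: 4.75
position: [0.5749, 0.1088, 0.0325]
tool_rot: [-2.249, 1.57, 2.364]
force: [-1.4, -2.4, 0.5]
grip_width: 0.0151
```

```bash
cat > look.py <<'E'
from h import *
import sys
def look(cam,name):
    cal=bot.get_calibration(cam); im,d=bot.grab_frame(cam); cv2.imwrite(f"pics/{name}.png",im[...,::-1])
    return lane(pts(cam,d,np.ones(d.shape,bool),cal))*1000
def blobs(P,h=87,tol=4,box=(-110,110,20,365)):
    T=P[(abs(P[:,2]-h)<tol)&(P[:,0]>box[0])&(P[:,0]<box[1])&(P[:,1]>box[2])&(P[:,1]<box[3])]
    g=np.zeros((500,500),np.uint8); g[np.clip((T[:,1]+100).astype(int),0,499),np.clip((T[:,0]+250).astype(int),0,499)]=255
    g=cv2.morphologyEx(g,cv2.MORPH_CLOSE,np.ones((9,9)))
    n,l,s,c=cv2.connectedComponentsWithStats(g)
    for i in range(1,n):
        if s[i,4]>150: print("blob x",s[i,0]-250,"w",s[i,2],"y",s[i,1]-100,"h",s[i,3],"ctr",np.round(c[i]-[250,100],1))
E
python3 - <<'E'
from look import *
goals((6,262,33))
for c in("wrist","top"): print(c); blobs(look(c,c+"2"))
E
```

```text
t 4.75 lane [  6.5 109.5  32.5] w 0.0151 F [-1.4 -2.4  0.5]
axes in lane [[-0.0, 1.0, 0.001], [0.0, 0.001, -1.0], [-1.0, -0.0, -0.0]]
turn [ 0.0001 -0.      0.    ] q7 -0.7
(6, 262, 33) [-0.0011 -0.001  -0.3812]
wrist
blob x -40 w 93 y 94 h 91 ctr [  6.1 142.8]
blob x 57 w 16 y 165 h 46 ctr [ 64.5 187.5]
top
blob x -97 w 67 y 213 h 66 ctr [-64.  245.4]
blob x 57 w 15 y 265 h 71 ctr [ 63.5 300.1]
```

View pics/wrist2.png

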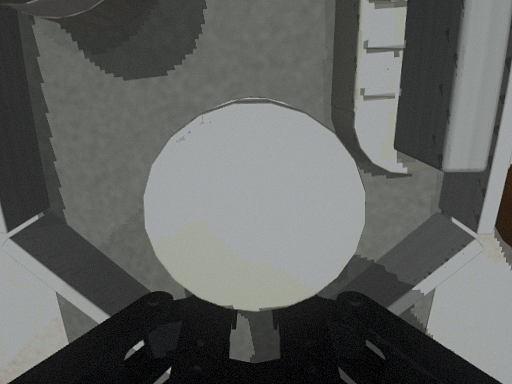

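The pot is upright and pushed to about (6, 152), with carrier and rear pot untouched. I keep pushing straight.

{"name": "servo_tool", "arguments": {"targets": [{"x":0,"y":-0.001,"z":-0.02,"wx":0,"wy":0,"wz":0},{"x":0,"y":-0.001,"z":-0.05,"wx":0,"wy":0,"wz":0},{"x":0,"y":-0.001,"z":-0.08,"wx":0,"wy":0,"wz":0},{"x":0,"y":-0.001,"z":-0.115,"wx":0,"wy":0,"wz":0},{"x":0,"y":-0.001,"z":-0.15,"wx":0,"wy":0,"wz":0},{"x":0,"y":-0.001,"z":-0.185,"wx":0,"wy":0,"wz":0},{"x":0,"y":-0.001,"z":-0.22,"wx":0,"wy":0,"wz":0},{"x":0,"y":-0.001,"z":-0.255,"wx":0,"wy":0,"wz":0},{"x":0,"y":-0.001,"z":-0.29,"wx":0,"wy":0,"wz":0},{"x":0,"y":-0.001,"z":-0.32,"wx":0,"wy":0,"wz":0},{"x":0,"y":-0.001,"z":-0.345,"wx":0,"wy":0,"wz":0},{"x":0,"y":-0.001,"z":-0.365,"wx":0,"wy":0,"wz":0}]}}

```text
clock: 6.35
position: [0.5889, 0.2544, 0.0325]
tool_rot: [-1.964, 1.57, 2.649]
force: [0.7, -2.4, 0.5]
grip_width: 0.015
```

Run:
```python
from look import *
goals((6,225,33),(6,225,200),(65,320,180))
for c in("wrist","scene"): print(c); blobs(look(c,c+"3"))
```

```text
t 6.35 lane [  5.9 255.8  32.5] w 0.015 F [ 0.7 -2.4  0.5]
axes in lane [[-0.0, 1.0, 0.001], [0.0, 0.001, -1.0], [-1.0, -0.0, -0.0]]
turn [ 0.0001 -0.      0.0001] q7 -0.87
(6, 225, 33) [-0.0012  0.0002  0.0769]
(6, 225, 200) [-0.4187  0.      0.0769]
(65, 320, 180) [-0.3688  0.1477 -0.1605]
wrist
blob x -89 w 161 y 235 h 101 ctr [ -2.8 285. ]
scene
blob x 56 w 18 y 167 h 170 ctr [ 65.1 250.4]
blob x -104 w 102 y 235 h 66 ctr [-71.3 258.9]
blob x 14 w 32 y 243 h 58 ctr [ 27.4 265.5]
```

{"name": "servo_tool", "arguments": {"targets": [{"x":0,"y":0,"z":0.04,"wx":0,"wy":0,"wz":0},{"x":0,"y":0,"z":0.1,"wx":0,"wy":0,"wz":0},{"x":-0.1,"y":0,"z":0.1,"wx":0,"wy":0,"wz":0},{"x":-0.25,"y":0,"z":0.1,"wx":0,"wy":0,"wz":0},{"x":-0.4,"y":0,"z":0.1,"wx":0,"wy":0,"wz":0},{"x":-0.5,"y":0.02,"z":0.15,"wx":0,"wy":0,"wz":0},{"x":-0.5,"y":0.02,"z":0.15,"wx":0,"wy":0,"wz":0}], "grip": 0.0}}

```text
clock: 7.32
position: [0.5923, 0.1921, 0.2354]
tool_rot: [1.956, 1.566, 0.284]
force: [-0.3, 0.6, -1.2]
grip_width: 0.0431
```

Run:
```python
from look import *
goals((65,320,110),(65,320,51))
for c in("wrist","top"): print(c); blobs(look(c,c+"4"))
```

```text
t 7.33 lane [ 15.6 194.1 235.4] w 0.0431 F [-0.3  0.6 -1.2]
axes in lane [[0.004, 1.0, -0.001], [0.002, -0.001, -1.0], [-1.0, 0.004, -0.002]]
turn [-0.0002 -0.0003 -0.0007] q7 -0.7
(65, 320, 110) [ 0.3146  0.1218 -0.3144]
(65, 320, 51) [ 0.4621  0.1212 -0.3141]
wrist
blob x 56 w 18 y 165 h 170 ctr [ 64.4 249.6]
blob x -103 w 66 y 215 h 67 ctr [-70.5 247.9]
blob x -27 w 65 y 264 h 67 ctr [  5.3 297. ]
top
blob x 57 w 16 y 165 h 31 ctr [ 64.6 177.7]
```

View pics/wrist4.png

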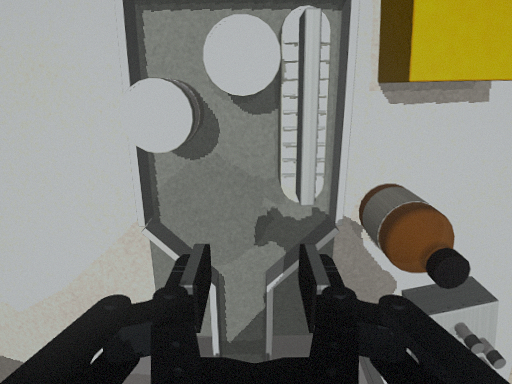

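The rear pot was brushed about 7 mm sideways but is standing at (-70, 248). The front pot stands at (5, 297) and the carrier at (64.5, 250), so all three are clear of the mouth. Next I grasp the rib near its middle.

{"name": "servo_tool", "arguments": {"targets": [{"x":0.05,"y":0.122,"z":-0.12,"wx":0,"wy":-0.0003,"wz":-0.0007},{"x":0.15,"y":0.122,"z":-0.12,"wx":0,"wy":-0.0003,"wz":-0.0007},{"x":0.25,"y":0.122,"z":-0.12,"wx":0,"wy":-0.0003,"wz":-0.0007},{"x":0.33,"y":0.122,"z":-0.12,"wx":0,"wy":-0.0003,"wz":-0.0007},{"x":0.39,"y":0.122,"z":-0.12,"wx":0,"wy":-0.0003,"wz":-0.0007},{"x":0.43,"y":0.122,"z":-0.12,"wx":0,"wy":-0.0003,"wz":-0.0007},{"x":0.4475,"y":0.122,"z":-0.12,"wx":0,"wy":-0.0003,"wz":-0.0007},{"x":0.4475,"y":0.122,"z":-0.12,"wx":0,"wy":-0.0003,"wz":-0.0007}]}}

```text
clock: 8.43
position: [0.6437, 0.2365, 0.053]
tool_rot: [-1.301, 1.565, -2.971]
force: [0.4, 0.5, 0.1]
grip_width: 0.0424
```

```bash
python3 -c "
from h import *
goals((64.5,242,56))"
```

```text
t 8.43 lane [ 62.2 243.4  53. ] w 0.0424 F [0.4 0.5 0.1]
axes in lane [[-0.005, 1.0, 0.001], [-0.001, 0.001, -1.0], [-1.0, -0.005, 0.001]]
turn [0.0001 0.0002 0.0008] q7 -0.78
(64.5, 242, 56) [-0.0075  0.0057  0.0035]
```

Small correction before closing.

{"name": "servo_tool", "arguments": {"targets": [{"x":-0.0075,"y":0.0057,"z":0.0035,"wx":0,"wy":0,"wz":0.0008},{"x":-0.0075,"y":0.0057,"z":0.0035,"wx":0,"wy":0,"wz":0.0008}]}}

```text
clock: 8.68
position: [0.6465, 0.2348, 0.0571]
tool_rot: [0.934, 1.569, -0.736]
force: [-0.4, -0.6, 0.7]
grip_width: 0.0427
```

{"name": "servo_tool", "arguments": {"targets": [{"x":0,"y":0,"z":0,"wx":0,"wy":0,"wz":0},{"x":0,"y":0,"z":0,"wx":0,"wy":0,"wz":0},{"x":0,"y":0,"z":0,"wx":0,"wy":0,"wz":0},{"x":0,"y":0,"z":0,"wx":0,"wy":0,"wz":0}], "grip": -1, "squeeze": 60}}

```text
clock: 9.18
position: [0.6467, 0.2349, 0.0576]
tool_rot: [1.243, 1.569, -0.428]
force: [-1.7, -0.2, 6.6]
grip_width: 0.0131
```

```bash
python3 -c "
from h import *
goals((64.5,242,106),(64.5,110,106),(0,110,106))"
```

```text
t 9.18 lane [ 65.4 242.1  57.6] w 0.0131 F [-1.7 -0.2  6.6]
axes in lane [[0.002, 1.0, 0.0], [-0.001, 0.0, -1.0], [-1.0, 0.002, 0.001]]
turn [ 0.0001  0.0001 -0.0003] q7 -0.78
(64.5, 242, 106) [-0.1209 -0.002   0.0004]
(64.5, 110, 106) [-0.1207 -0.0022  0.3304]
(0, 110, 106) [-0.121  -0.1634  0.3304]
```

{"name": "servo_tool", "arguments": {"targets": [{"x":-0.04,"y":0,"z":0,"wx":0,"wy":0,"wz":0},{"x":-0.1,"y":0,"z":0,"wx":0,"wy":0,"wz":0},{"x":-0.135,"y":-0.002,"z":0.02,"wx":0,"wy":0,"wz":0},{"x":-0.135,"y":-0.002,"z":0.1,"wx":0,"wy":0,"wz":0},{"x":-0.135,"y":-0.002,"z":0.2,"wx":0,"wy":0,"wz":0},{"x":-0.135,"y":-0.002,"z":0.29,"wx":0,"wy":0,"wz":0},{"x":-0.135,"y":-0.03,"z":0.335,"wx":0,"wy":0,"wz":0},{"x":-0.135,"y":-0.1,"z":0.34,"wx":0,"wy":0,"wz":0},{"x":-0.135,"y":-0.15,"z":0.34,"wx":0,"wy":0,"wz":0},{"x":-0.135,"y":-0.164,"z":0.34,"wx":0,"wy":0,"wz":0},{"x":-0.135,"y":-0.164,"z":0.34,"wx":0,"wy":0,"wz":0}]}}

```text
clock: 10.55
position: [0.5682, 0.1059, 0.112]
tool_rot: [1.31, 1.568, -0.36]
force: [0.8, 0.2, -3.6]
grip_width: 0.013
```

Run:
```python
from look import *
goals((0,106,58))
P=look("wrist","wrist5"); zt=np.percentile(P[(abs(P[:,0])<10)&(P[:,1]>125)&(P[:,1]<200)][:,2],[50,90]); print(zt)
for h in(zt[0],): blobs(P,h,5,(-40,40,100,230))
for c in("scene",): P=look(c,c+"5"); blobs(P,142,8,(-60,60,-60,250)); blobs(P)
```

```text
t 10.55 lane [  0.2 105.9 112. ] w 0.013 F [ 0.8  0.2 -3.6]
axes in lane [[0.003, 1.0, 0.0], [-0.001, 0.0, -1.0], [-1.0, 0.003, 0.001]]
turn [ 0.      0.0001 -0.0004] q7 -0.65
(0, 106, 58) [ 0.1349 -0.0008 -0.0002]
[142.11230544 142.99448063]
blob x -21 w 42 y 100 h 99 ctr [ -0.8 146.6]
blob x -21 w 43 y 30 h 88 ctr [ 0.1 72.5]
blob x 20 w 5 y 37 h 152 ctr [ 22.3 111.7]
blob x -27 w 66 y 265 h 70 ctr [  5.5 299. ]
```

View pics/scene5.png

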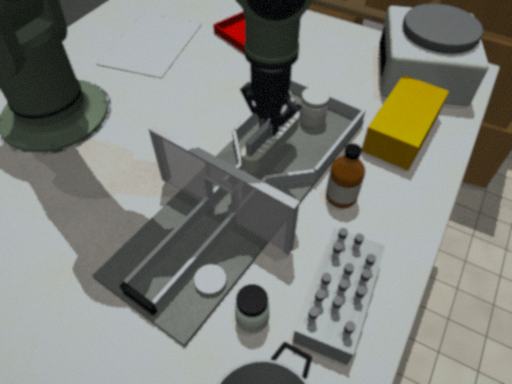

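The carrier is held level, centred over the mouth (rib at about (265,140) in the scene view), with both pots standing. I lower it and feed it into the hatch.

{"name": "servo_tool", "arguments": {"targets": [{"x":0.05,"y":-0.001,"z":0,"wx":0,"wy":0,"wz":-0.0004},{"x":0.1,"y":-0.001,"z":0,"wx":0,"wy":0,"wz":-0.0004},{"x":0.125,"y":-0.001,"z":0,"wx":0,"wy":0,"wz":-0.0004},{"x":0.133,"y":-0.001,"z":0,"wx":0,"wy":0,"wz":-0.0004},{"x":0.133,"y":-0.001,"z":0,"wx":0,"wy":0,"wz":-0.0004},{"x":0.133,"y":-0.001,"z":0.03,"wx":0,"wy":0,"wz":-0.0004},{"x":0.133,"y":-0.001,"z":0.075,"wx":0,"wy":0,"wz":-0.0004},{"x":0.133,"y":-0.001,"z":0.12,"wx":0,"wy":0,"wz":-0.0004},{"x":0.133,"y":-0.001,"z":0.165,"wx":0,"wy":0,"wz":-0.0004},{"x":0.133,"y":-0.001,"z":0.21,"wx":0,"wy":0,"wz":-0.0004},{"x":0.133,"y":-0.001,"z":0.25,"wx":0,"wy":0,"wz":-0.0004},{"x":0.133,"y":-0.001,"z":0.25,"wx":0,"wy":0,"wz":-0.0004}]}}

```text
clock: 12.15
position: [0.5582, 0.0047, 0.0585]
tool_rot: [-0.193, 1.57, -1.866]
force: [1.2, -0.1, -3.6]
grip_width: 0.0135
```

Run:
```python
from look import *
goals((0,4,58),(0,80,58))
P=look("wrist","wrist6"); T=P[(abs(P[:,0])<12)&(P[:,1]>15)&(P[:,1]<125)&(P[:,2]>60)]; print(np.percentile(T,[1,50,99],axis=0).round(1))
```

```text
t 12.15 lane [ 0.3  4.3 58.5] w 0.0135 F [ 1.2 -0.1 -3.6]
axes in lane [[-0.0, 1.0, -0.002], [-0.001, -0.002, -1.0], [-1.0, -0.0, 0.001]]
turn [-0.0003  0.0002  0.    ] q7 -0.53
(0, 4, 58) [ 0.0013 -0.0006  0.0007]
(0, 80, 58) [ 0.0011 -0.001  -0.1893]
[[-11.6  15.2  86.8]
 [  0.   50.5  89. ]
 [ 11.5  96.3 145.3]]
```

{"name": "servo_tool", "arguments": {"targets": [{"x":0,"y":-0.001,"z":0,"wx":0,"wy":0,"wz":0},{"x":0,"y":-0.001,"z":0,"wx":0,"wy":0,"wz":0},{"x":0,"y":-0.001,"z":0,"wx":0,"wy":0,"wz":0},{"x":-0.01,"y":-0.001,"z":-0.05,"wx":0,"wy":0,"wz":0},{"x":-0.01,"y":-0.001,"z":-0.12,"wx":0,"wy":0,"wz":0},{"x":-0.003,"y":-0.001,"z":-0.185,"wx":0,"wy":0,"wz":0},{"x":0.001,"y":-0.001,"z":-0.19,"wx":0,"wy":0,"wz":0},{"x":0.001,"y":-0.001,"z":-0.19,"wx":0,"wy":0,"wz":0}], "grip": -0.3}}

```text
clock: 13.2
position: [0.5655, 0.0822, 0.0582]
tool_rot: [-0.249, 1.57, -1.92]
force: [-0.0, 0.9, 0.4]
grip_width: 0.0296
```

{"name": "servo_tool", "arguments": {"targets": [{"x":0,"y":0,"z":0,"wx":0,"wy":0,"wz":0},{"x":0,"y":0,"z":0,"wx":0,"wy":0,"wz":0},{"x":0,"y":0,"z":0,"wx":0,"wy":0,"wz":0},{"x":0,"y":0,"z":0,"wx":0,"wy":0,"wz":0}], "grip": -1, "squeeze": 60}}

```text
clock: 13.7
position: [0.5657, 0.0817, 0.0584]
tool_rot: [0.297, 1.57, -1.374]
force: [0.3, -4.1, 6.3]
grip_width: 0.0133
```

Run:
```python
from look import *
goals((0,2,58.5))
P=look("wrist","wrist7"); T=P[(abs(P[:,0])<6)&(P[:,1]>93)&(P[:,1]<125)&(P[:,2]>40)]; print(len(T), np.percentile(T,[1,50,99],axis=0).round(1) if len(T) else 0)
P=look("scene","scene7"); blobs(P,86,6,(-25,25,-180,-68)); blobs(P,52,6,(-28,28,-180,-68))
```

```text
t 13.7 lane [ 0.1 81.6 58.4] w 0.0133 F [ 0.3 -4.1  6.3]
axes in lane [[0.0, 1.0, -0.001], [-0.001, -0.001, -1.0], [-1.0, 0.0, 0.001]]
turn [-0.0001  0.0001 -0.    ] q7 -0.65
(0, 2, 58.5) [-1.000e-04  0.000e+00  1.989e-01]
2034 [[ -5.8  93.5  41.4]
 [ -0.2  99.4  69.4]
 [  5.8 109.3  89. ]]
blob x -19 w 37 y -79 h 11 ctr [  0.1 -72.9]
```

{"name": "servo_tool", "arguments": {"targets": [{"x":-0.001,"y":0,"z":0.02,"wx":0,"wy":0,"wz":0},{"x":-0.001,"y":0,"z":0.055,"wx":0,"wy":0,"wz":0},{"x":-0.001,"y":0,"z":0.09,"wx":0,"wy":0,"wz":0},{"x":-0.001,"y":0,"z":0.125,"wx":0,"wy":0,"wz":0},{"x":-0.001,"y":0,"z":0.16,"wx":0,"wy":0,"wz":0},{"x":-0.001,"y":0,"z":0.19,"wx":0,"wy":0,"wz":0},{"x":-0.001,"y":0,"z":0.205,"wx":0,"wy":0,"wz":0},{"x":-0.001,"y":0,"z":0.205,"wx":0,"wy":0,"wz":0}]}}

```text
clock: 14.8
position: [0.5575, -0.0003, 0.0589]
tool_rot: [0.343, 1.57, -1.329]
force: [-0.0, 0.4, -4.0]
grip_width: 0.0132
```

Run:
```python
from look import *
goals((0,-140,250))
P=look("scene","scene8"); blobs(P,88,5,(-25,25,-180,-68)); blobs(P,52,6,(-28,28,-180,-68))
```

```text
t 14.8 lane [ 0.1 -0.8 58.9] w 0.0132 F [-0.   0.4 -4. ]
axes in lane [[0.0, 1.0, -0.001], [-0.001, -0.001, -1.0], [-1.0, 0.0, 0.001]]
turn [-0.0002  0.0001 -0.0001] q7 -0.52
(0, -140, 250) [-4.775e-01  4.000e-04  3.485e-01]
blob x -8 w 16 y -100 h 32 ctr [ -0.7 -85. ]
blob x -23 w 47 y -100 h 32 ctr [ 12.6 -85.3]
```

{"name": "servo_tool", "arguments": {"targets": [{"x":0.001,"y":0,"z":0,"wx":0,"wy":0,"wz":0},{"x":0.001,"y":0,"z":0,"wx":0,"wy":0,"wz":0},{"x":0,"y":0,"z":0,"wx":0,"wy":0,"wz":0},{"x":-0.05,"y":0,"z":0,"wx":0,"wy":0,"wz":0},{"x":-0.18,"y":0,"z":0,"wx":0,"wy":0,"wz":0},{"x":-0.33,"y":0,"z":0,"wx":0,"wy":0,"wz":0},{"x":-0.45,"y":0,"z":0,"wx":0,"wy":0,"wz":0},{"x":-0.46,"y":0,"z":0.07,"wx":0,"wy":0,"wz":0},{"x":-0.46,"y":0,"z":0.2,"wx":0,"wy":0,"wz":0},{"x":-0.46,"y":0,"z":0.31,"wx":0,"wy":0,"wz":0},{"x":-0.46,"y":0,"z":0.349,"wx":0,"wy":0,"wz":0},{"x":-0.46,"y":0,"z":0.349,"wx":0,"wy":0,"wz":0}], "grip": -0.2}}

```text
clock: 16.35
position: [0.5434, -0.1388, 0.243]
tool_rot: [0.49, 1.57, -1.183]
force: [0.4, 0.7, -0.2]
grip_width: 0.0343
```

```bash
sed -i 's/(500,500)/(700,500)/; s/T\[:,1\]+100/T[:,1]+350/; s/,0,499),np/,0,699),np/; s/s\[i,1\]-100/s[i,1]-350/; s/\[250,100\]/[250,350]/' look.py
python3 - <<'E'
from look import *
goals((0,-140,58))
for c in("wrist","scene","top"): print(c); P=look(c,c+"9"); blobs(P,88,5,(-25,25,-180,-68)); blobs(P,52,5,(-28,28,-180,-68)); blobs(P)
E
```

```text
t 16.35 lane [-2.00e-01 -1.40e+02  2.43e+02] w 0.0343 F [ 0.4  0.7 -0.2]
axes in lane [[0.0, 1.0, -0.002], [-0.001, -0.002, -1.0], [-1.0, 0.0, 0.001]]
turn [-0.0003  0.0001 -0.    ] q7 -0.13
(0, -140, 58) [ 4.624e-01  3.000e-04 -3.000e-04]
wrist
blob x -7 w 15 y -152 h 79 ctr [-1.000e-01 -1.134e+02]
blob x -23 w 16 y -160 h 86 ctr [ -15.3 -115.1]
blob x 8 w 16 y -159 h 85 ctr [  14.9 -114.4]
scene
blob x -9 w 17 y -151 h 83 ctr [  -0.3 -109.8]
blob x -22 w 47 y -160 h 92 ctr [  10.3 -118. ]
blob x -104 w 67 y 217 h 66 ctr [-70.6 249.1]
blob x -28 w 67 y 265 h 70 ctr [  5.  299.1]
top
blob x -9 w 16 y -146 h 74 ctr [  -2.  -109.1]
blob x -25 w 18 y -153 h 81 ctr [ -16.  -111.3]
blob x 12 w 11 y -147 h 75 ctr [  16.3 -109. ]
blob x -104 w 68 y 215 h 67 ctr [-70.5 248.1]
blob x -27 w 65 y 266 h 65 ctr [  4.7 297.4]
```

View pics/scene9.png

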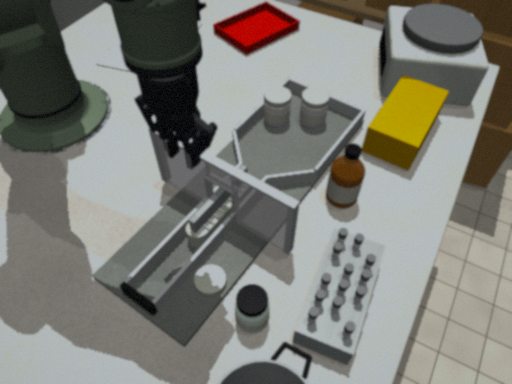

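The carrier lies in the hatch with its rib end at y -152 on the outfeed side, at (210,220) in the picture. Both pots are standing in the pen. I grasp again at y -138.

{"name": "servo_tool", "arguments": {"targets": [{"x":0.1,"y":0.0005,"z":-0.004,"wx":0,"wy":0,"wz":0},{"x":0.24,"y":0.0005,"z":-0.004,"wx":0,"wy":0,"wz":0},{"x":0.35,"y":0.0005,"z":-0.004,"wx":0,"wy":0,"wz":0},{"x":0.42,"y":0.0005,"z":-0.004,"wx":0,"wy":0,"wz":0},{"x":0.45,"y":0.0005,"z":-0.004,"wx":0,"wy":0,"wz":0},{"x":0.461,"y":0.0005,"z":-0.004,"wx":0,"wy":0,"wz":0},{"x":0.461,"y":0.0005,"z":-0.004,"wx":0,"wy":0,"wz":0},{"x":0.461,"y":0.0005,"z":-0.004,"wx":0,"wy":0,"wz":0}]}}

```text
clock: 17.5
position: [0.5447, -0.1353, 0.0596]
tool_rot: [1.453, 1.569, -0.217]
force: [0.7, -0.4, 0.4]
grip_width: 0.0342
```

{"name": "servo_tool", "arguments": {"targets": [{"x":0,"y":0,"z":0,"wx":0,"wy":0,"wz":0},{"x":0,"y":0,"z":0,"wx":0,"wy":0,"wz":0},{"x":0,"y":0,"z":0,"wx":0,"wy":0,"wz":0},{"x":0,"y":0,"z":0,"wx":0,"wy":0,"wz":0}], "grip": -1, "squeeze": 60}}

```text
clock: 18.0
position: [0.545, -0.1355, 0.0603]
tool_rot: [1.38, 1.568, -0.289]
force: [-2.7, 0.6, 8.5]
grip_width: 0.0131
```

```bash
python3 -c "
from h import *
goals((0,-275,59),(0,-278,58.5))"
```

```text
t 18.0 lane [   1.1 -136.5   60.3] w 0.0131 F [-2.7  0.6  8.5]
axes in lane [[0.003, 1.0, 0.001], [-0.001, 0.001, -1.0], [-1.0, 0.003, 0.001]]
turn [ 0.0002  0.0001 -0.0004] q7 -0.26
(0, -275, 59) [ 0.0033 -0.0033  0.3462]
(0, -278, 58.5) [ 0.0046 -0.0033  0.3537]
```

{"name": "servo_tool", "arguments": {"targets": [{"x":0,"y":-0.002,"z":0.02,"wx":0,"wy":0,"wz":0},{"x":0,"y":-0.003,"z":0.055,"wx":0,"wy":0,"wz":0},{"x":0,"y":-0.003,"z":0.095,"wx":0,"wy":0,"wz":0},{"x":0,"y":-0.003,"z":0.135,"wx":0,"wy":0,"wz":0},{"x":0,"y":-0.003,"z":0.175,"wx":0,"wy":0,"wz":0},{"x":0,"y":-0.003,"z":0.215,"wx":0,"wy":0,"wz":0},{"x":0,"y":-0.003,"z":0.255,"wx":0,"wy":0,"wz":0},{"x":0,"y":-0.003,"z":0.29,"wx":0,"wy":0,"wz":0},{"x":0,"y":-0.003,"z":0.315,"wx":0,"wy":0,"wz":0},{"x":0,"y":-0.003,"z":0.328,"wx":0,"wy":0,"wz":0},{"x":0,"y":-0.003,"z":0.33,"wx":0,"wy":0,"wz":0}]}}

```text
clock: 19.38
position: [0.5308, -0.267, 0.0603]
tool_rot: [1.3, 1.568, -0.369]
force: [-0.0, -0.1, 0.8]
grip_width: 0.013
```

Run:
```python
from look import *
goals((0,-278,59))
P=look("scene","scene10"); blobs(P,88,5,(-25,25,-300,-68)); blobs(P,52,3,(-28,28,-299,-68))
P=look("wrist","wrist10"); blobs(P,88,5,(-10,10,-290,-68)); blobs(P,52,3,(-28,28,-299,-68))
```

```text
t 19.38 lane [ 1.000e-01 -2.689e+02  6.030e+01] w 0.013 F [-0.  -0.1  0.8]
axes in lane [[0.003, 1.0, 0.001], [-0.001, 0.001, -1.0], [-1.0, 0.003, 0.001]]
turn [ 0.0002  0.0001 -0.0004] q7 -0.02
(0, -278, 59) [ 0.0033 -0.0002  0.0228]
blob x -9 w 17 y -239 h 127 ctr [  -0.5 -174.9]
blob x -22 w 46 y -293 h 190 ctr [  12.2 -197.4]
blob x -10 w 20 y -285 h 122 ctr [  -0.9 -223.9]
blob x -24 w 15 y -275 h 121 ctr [ -17.1 -212.1]
blob x 8 w 15 y -274 h 119 ctr [  15.3 -211.6]
```

{"name": "servo_tool", "arguments": {"targets": [{"x":0,"y":0,"z":0.006,"wx":0,"wy":0,"wz":0},{"x":0,"y":0,"z":0.01,"wx":0,"wy":0,"wz":0},{"x":0,"y":0,"z":0.013,"wx":0,"wy":0,"wz":0},{"x":0,"y":0,"z":0.0155,"wx":0,"wy":0,"wz":0},{"x":0,"y":0,"z":0.0155,"wx":0,"wy":0,"wz":0}]}}

```text
clock: 20.1
position: [0.5302, -0.273, 0.0603]
tool_rot: [1.294, 1.568, -0.376]
force: [0.3, 2.5, -0.2]
grip_width: 0.0127
```

{"name": "servo_tool", "arguments": {"targets": [{"x":0,"y":0,"z":0.0025,"wx":0,"wy":0,"wz":0},{"x":0,"y":0,"z":0.0025,"wx":0,"wy":0,"wz":0},{"x":0,"y":0,"z":0.005,"wx":0,"wy":0,"wz":0},{"x":0,"y":0,"z":0.005,"wx":0,"wy":0,"wz":0}]}}

```text
clock: 20.6
position: [0.5302, -0.2732, 0.0603]
tool_rot: [2.067, 1.568, 0.399]
force: [-0.9, 11.7, 4.0]
grip_width: 0.013
```

There is 12 N of contact with no further advance, so the carrier is against the stop. I release and go up.

{"name": "servo_tool", "arguments": {"targets": [{"x":0,"y":0,"z":0,"wx":0,"wy":0,"wz":0},{"x":0,"y":0,"z":0,"wx":0,"wy":0,"wz":0},{"x":0,"y":0,"z":0,"wx":0,"wy":0,"wz":0},{"x":0,"y":0,"z":0,"wx":0,"wy":0,"wz":0},{"x":-0.05,"y":0,"z":0,"wx":0,"wy":0,"wz":0},{"x":-0.18,"y":0,"z":0,"wx":0,"wy":0,"wz":0},{"x":-0.33,"y":0,"z":0,"wx":0,"wy":0,"wz":0},{"x":-0.45,"y":0,"z":0.1,"wx":0,"wy":0,"wz":0},{"x":-0.45,"y":0,"z":0.25,"wx":0,"wy":0,"wz":0},{"x":-0.45,"y":0,"z":0.25,"wx":0,"wy":0,"wz":0}], "grip": -0.2}}

```text
clock: 21.85
position: [0.5182, -0.3777, 0.2417]
tool_rot: [1.186, 1.568, -0.488]
force: [0.2, 2.0, -1.0]
grip_width: 0.0339
```

Run:
```python
from look import *
goals()
for c in("scene","top","wrist"):
    print(c); P=look(c,c+"11"); blobs(P,88,5,(-25,25,-320,-68)); blobs(P,52,3,(-28,28,-297,-68)); blobs(P); blobs(P,26,5,(45,115,-300,-60)); blobs(P,85,4,(130,230,-300,-150)); 
    F=P[(abs(P[:,0])<4)&(P[:,1]>-330)&(P[:,1]<-280)]
    for a in range(-312,-284,4):
        q=F[(F[:,1]>=a)&(F[:,1]<a+4),2]; print(a,np.round(np.median(q),1) if len(q) else None,end="; ")
    print()
```

```text
t 21.85 lane [  -1.4 -380.2  241.7] w 0.0339 F [ 0.2  2.  -1. ]
axes in lane [[0.003, 1.0, -0.004], [-0.001, -0.003, -1.0], [-1.0, 0.003, 0.001]]
turn [-0.0006  0.0002 -0.0005] q7 0.25
scene
blob x -9 w 17 y -289 h 170 ctr [  -0.9 -205.8]
blob x -21 w 45 y -297 h 188 ctr [  11.6 -208.9]
blob x -104 w 67 y 217 h 66 ctr [-70.1 249.2]
blob x -28 w 67 y 267 h 66 ctr [  5.7 298.8]
blob x 47 w 61 y -229 h 60 ctr [  77.6 -199.7]
blob x 45 w 68 y -66 h 5 ctr [ 76.9 -64.2]
blob x 153 w 54 y -236 h 55 ctr [ 179.3 -209.2]
-312 35.6; -308 48.2; -304 47.2; -300 48.7; -296 52.1; -292 61.7; -288 88.1; 
top
blob x -9 w 17 y -288 h 169 ctr [  -1.3 -205.8]
blob x -23 w 47 y -296 h 185 ctr [  -4.4 -201.2]
blob x -104 w 67 y 215 h 67 ctr [-70.6 248.3]
blob x -26 w 64 y 266 h 65 ctr [  4.8 297.6]
blob x 47 w 60 y -229 h 59 ctr [  76.7 -200.1]
blob x 153 w 52 y -236 h 53 ctr [ 179.  -209.8]
-312 569.0; -308 46.2; -304 45.9; -300 48.7; -296 51.2; -292 None; -288 87.2; 
wrist
blob x -8 w 15 y -290 h 63 ctr [  -0.9 -259.2]
blob x -24 w 47 y -297 h 78 ctr [  -1.1 -259.4]
blob x 50 w 56 y -232 h 20 ctr [  77.4 -220.8]
blob x 156 w 48 y -237 h 17 ctr [ 179.6 -228.3]
-312 46.8; -308 47.5; -304 46.3; -300 51.7; -296 52.0; -292 83.2; -288 88.0;
```

View pics/top11.png

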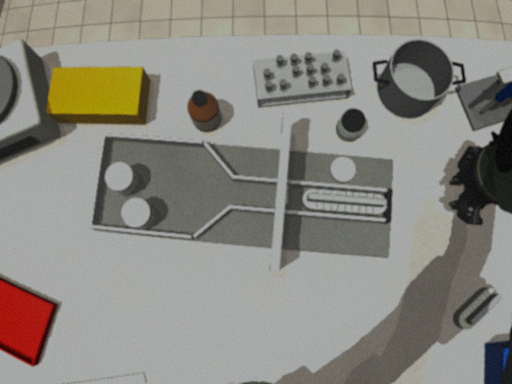

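The carrier lies at (345,202) in the outfeed lane with its end at the stop, (388,206). The pots at (120,177) and (137,212) are standing in the pen. Lid, jar and bottle look unmoved. I hand the job in.

```bash
python3 -c "
from workcell import bot
print(bot.job_done())"
```

```text
the job is handed in; nothing more can be done
None
```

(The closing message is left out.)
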